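Empty the destoner tray and trip its limit switch

ROBOT

A 6-joint arm with a two-finger parallel gripper is mounted at the origin on the work surface. World frame = base frame: x ahead of the robot, y to its left, z up, the work surface at z = 0. Lengths are in m, angles in rad, forces in N, time in s.
With the tool pointing down it reaches from about 0.325 to 0.925 m from the base axis. Payload 3.1 kg.
Tool frame: the origin (TCP) lies at the very end of the fingers, on their centre line; the grasp point (between the pads) lies 19 mm behind it; z points along the fingers, y is the direction in which the jaws open and shut (so a half turn about z gives the same grasp; the last joint's range is limited). The gripper opens to 85 mm and grips with 20 to 120 N. Pads are 22 mm wide; open, the fingers measure 114 mm over their backs; the gripper's body (76 mm by 85 mm) begins 54 mm behind the grasp point. The pads swing forward as they close: fully open they stand 13 mm farther back than shut.
Start: joints at [1.092, 0.217, 1.613, -0, 1.311, -0.112], TCP at [0.224, 0.583, 0.211] pointing down, gripper open.
Joint ranges: [-2.75, 2.75], [-0.78, 2.1], [0.31, 2.55], [-1.13, 4.27], [0.13, 2.63], [-2.58, 2.58]. Speed limits (rad/s): [2.79, 2.79, 3.14, 3.14, 3.14, 3.14].

INTERFACE

Orientations are given as a unit quaternion [x, y, z, w].
In Python, from station import readout, capture, job gives the robot as it stands.
- The arm moves only by the tool send_rows, never from a script. Its argument "increments" is a list of rows, each an object of numbers: "fingers": the finger opening in mm, from 0 to 85.4; "dx", "dy", "dz": the shift along the tool's x, y, z in mm; "wx", "wy", "wz": the turn, a rotation vector about the tool's x, y, z in rad. A call has 1 to 12 rows; each row is the pose to reach, as a shift and turn from the pose commanded when the call began, along the tool's axes at that moment; what a row does not reach only later rows make up. A row lasts 1/8 s, in which the tool goes at most 62.5 mm and 10.7 degrees, less where a joint would pass 70% of its speed; a pose out of reach is approached as far as the arm can. A call with a gripper value outside its range is refused whole. The fingers move at their own pace and stop on an object; "newtons" is the grip in N (left out, the last holds). Time passes only in rows, so rows that repeat a pose let the fingers close. It gives the time, the measured TCP pose, the force and the opening at its end, in the units of the state.
- readout.get_obs(): the state, without advancing time (a new reading comes with each control period).
- capture(name): name is "scene" or "side" or "wrist"; returns a dict with "color" (480x640x3 uint8, red, green, blue), "fovy" (degrees; the focal length in pixels is half the picture's height over the tangent of half this angle, whatever the lens; pixels are square), "cx", "cy" (the principal point, pixels), "position" and "rotation" of the camera in the world; the wrist camera has in their place "tool_from_camera" (4x4, takes a point from camera to tool coordinates, whose origin is the TCP and whose axes are the flange's). Camera axes: x right, y up, looking along -z (the intrinsics and any distortion apply to the point x, -y, -z); pixel columns grow to the right and rows downward; lengths in m; the calibration is good to about 2 mm. A picture is of the moment at which its call begins: read the wrist's pose just before it. There is no depth.
- job.close_job(): hands the job in, once; it reports no verdict.
The state is a dict: "clock": time; "joint_pos": joint angles; "joint_vel": joint speeds; "effort": joint torques, N m; "position": TCP position; "tool_rot": TCP orientation; "ft_force": force on the tool from outside, world axes, zero at the start; "ft_torque": the same for the moment, N m; "finger_gap": finger opening in m.
Only numpy, scipy, OpenCV 4.12 (cv2) and the standard library are available. Lean on these libraries where they do the work, as an engineer would, in place of code of your own. Each camera call takes 0.05 s, during which the arm holds its last target. There are 200 camera calls.

TASK

Lift the rear handle of the corner-spout tray so that all four stones run out through the corner notch into the pan, then lower the tray level onto its rest again without letting it drop. Then report it as emptied: by hand, push the arm of the roller-lever limit switch over, away from the robot's side, until it clicks (at about 26 degrees; push it to some 35 degrees, never past 50) and let it spring back upright. Leave the other switch, the one with the plain rod, and the things lying about on the bench alone.

Things in the scene. Friction and masses are not known exactly. Their poses are not given: they have to be found in the camera images.
- stand: Fixed dark steel tipping stand that carries the tray. Origin on the table, half-way between the tray's hinge and its handle bar; its x axis points from the handle to the spout (roughly away from the robot, yaw within 0.3 rad), z up. The tray is a 180 mm square steel plate, 5 mm thick, set cornerwise (a diagonal along the stand's x), with an 18 mm rim; the rim is left open 70 mm wide at the corner towards +x, which is the spout.
- tray_hinge (a point): Mid-point of the tray's hinge axis, 120 mm above the table and 100 mm along the stand's x from its origin; the axis runs along the stand's y. The tip of the spout lies 45 mm beyond it (+x).
- tray (a joint): Tilt of the tray about the hinge, rad: 0 level and resting on the stop, grows as the rear handle is lifted, stop at 1.0. Tray weighs 0.5 kg and falls back when let go; about 3 N at the handle lifts it. The stones start to roll at about 0.2 and most are out by 0.4; lift it slowly to 0.9 to be sure, and if a stone hangs at the notch, rock the tray a little.
- tray_bar (a point): Middle of the tray's rear handle: a round steel bar 10 mm thick, 88 mm long between its two legs, along the stand's y. With the tray level it is 195 mm behind the hinge axis (-x) and 55 mm above it, and it turns with the tray about the hinge. Free space all around the bar; the tray rim lies 37 mm below it.
- pan_floor (a point): Centre of the inner floor of the loose, open aluminium pan that catches the stones, standing on the table under the spout: 170 x 170 mm outside, 65 mm high, 3 mm walls, 0.7 kg. Axes along its sides, z up.
- stone0_c (a point): Centre of a loose rounded pebble, about 23 x 19 x 19 mm, 12 g, at first lying on the tray.
- stone1_c (a point): Centre of a loose rounded pebble, about 23 x 19 x 19 mm, 12 g, at first lying on the tray.
- stone2_c (a point): Centre of a loose rounded pebble, about 23 x 19 x 19 mm, 12 g, at first lying on the tray.
- stone3_c (a point): Centre of a loose rounded pebble, about 23 x 19 x 19 mm, 12 g, at first lying on the tray.
- roller_switch: Fixed roller-lever limit switch: grey and metal housing on a foot plate 80 x 70 mm, 99 mm high, at the left or right of the tray. Origin on the table under its centre; its x axis is the direction in which the arm is to be pushed (roughly away from the robot, yaw within 0.4 rad).
- roller (a point): Centre of the black roller (22 mm across, 9 mm wide, its axis along the switch's y) at the end of the switch arm. The arm stands upright at rest with the roller 147 mm above the table, 62 mm above the pivot.
- roller_switch_arm (a joint): Angle of the roller arm, rad: 0 upright, grows as the roller is pushed along the switch's +x (it yields only that way). Clicks at 0.45; must not pass 0.9; solid stop at 1.2. A spring brings it back; 2 to 4 N at the roller deflects it.
- rod_switch: The other limit switch, same housing, but with a plain thin rod 85 mm long instead of the arm with a roller. Leave alone. Origin on the table under its centre.
- rod_switch_arm (a joint): Angle of the plain rod, rad: 0 upright. Must stay below 0.2.
- cup: Bystander: white ceramic cupping bowl, 84 mm across, 65 mm high. Leave alone.
- jar: Bystander: amber glass jar, 72 mm across, 110 mm high. Leave alone.
- mug: Bystander: white mug, 80 mm across, 85 mm high. Leave alone.
- brush: Bystander: hand brush lying flat. Leave alone.
- spoon: Bystander: spoon lying flat. Leave alone.
- screwdriver: Bystander: screwdriver lying flat. Leave alone.
- tin: Bystander: grey tin, 90 mm across, 120 mm high. Leave alone.
There are look-alikes about, which are no part of the job. What is shaped like the roller_switch but red or yellow is not meant.

How it is judged:
By the outcome, as a careful person would: the job done as asked, in the order asked, and still so for the second after the job is handed in, with the robot touching nothing.
It also fails if it takes over 64 s, if anything falls off the work surface, if the arm or the gripper's body presses on something with over 40 N, if the wrist force passes 120 N, or if a joint passes its speed limit or range.

## Working session

There is one attempt and no reset: what is moved stays moved. The work goes in short steps, Python scripts to look and compute and a tool call to move; the robot and the scene stay as the last step left them, time stands still between calls to the robot, and variables do not carry over. Pictures are saved under pics/ and viewed, about 8 in all and at most 12, crops included, and the job is handed in when it is done.

Besides the shell and the picture viewer there is one more tool, called after ">>>" by a JSON object that holds its "fn" and its "kwargs". send_rows: Moves the arm, as the interface text tells. Its arguments: {"type":"object","properties":{"increments":{"type":"array"},"newtons":{"type":"number"}},"required":["increments"]}

```bash
ls; mkdir -p pics; python3 - <<'E'
from station import readout,capture
import cv2,numpy as np
print(readout.get_obs())
for n in("scene","side"):
    c=capture(n);cv2.imwrite(f"pics/{n}0.png",c["color"][:,:,::-1])
    print({k:v for k,v in c.items() if k!="color"})
c=capture("wrist");print({k:v for k,v in c.items() if k!="color"})
E
```

```text
pics
{'clock': 0.0, 'joint_pos': array([ 1.09180697e+00,  2.17755211e-01,  1.61492126e+00, -1.20944694e-05,
        1.31128810e+00, -1.12202941e-01]), 'joint_vel': array([ 6.05315924e-04,  1.22613588e-03, -8.40522787e-05,  1.08615725e-03,
        4.11846674e-04,  6.70403513e-05]), 'effort': array([ 9.96556337e-04, -3.96838474e+01, -3.03857517e+01, -7.19492596e-05,
        9.44090600e-03,  1.71777054e-05]), 'position': array([0.2237244 , 0.58267112, 0.20997439]), 'tool_rot': array([ 1.82365260e-01,  9.83230139e-01, -1.13622542e-03, -3.39892748e-04]), 'ft_force': array([ 0.4810071 , -0.98759063, -0.05041777]), 'ft_torque': array([ 0.05733481, -0.00455186, -0.01675244]), 'finger_gap': 0.08540237721786603}
{'fovy': 45.994763327922456, 'cx': 317.02624198535983, 'cy': 244.7547650069385, 'position': array([1.57085473, 0.45789459, 1.31050545]), 'rotation': array([0.20444279, 0.30312227, 0.78656646, 0.4976276 ])}
{'fovy': 43.83870666588201, 'cx': 314.83004899758885, 'cy': 253.28605861074277, 'position': array([-0.06781388, -0.90833359,  1.08080381]), 'rotation': array([ 0.39502423, -0.12000004, -0.26789448,  0.87051042])}
{'fovy': 58.430854436523674, 'cx': 323.06638534311793, 'cy': 241.27760031759644, 'tool_from_camera': array([[-3.58069527e-04,  9.48234753e-01,  3.17570032e-01,
         8.12014363e-02],
       [ 9.99999560e-01,  6.43197089e-05,  9.35476137e-04,
         7.77171010e-04],
       [ 8.66624971e-04,  3.17570227e-01, -9.48234359e-01,
        -1.63097633e-01],
       [ 0.00000000e+00,  0.00000000e+00,  0.00000000e+00,
         1.00000000e+00]])}
```

View pics/scene0.png

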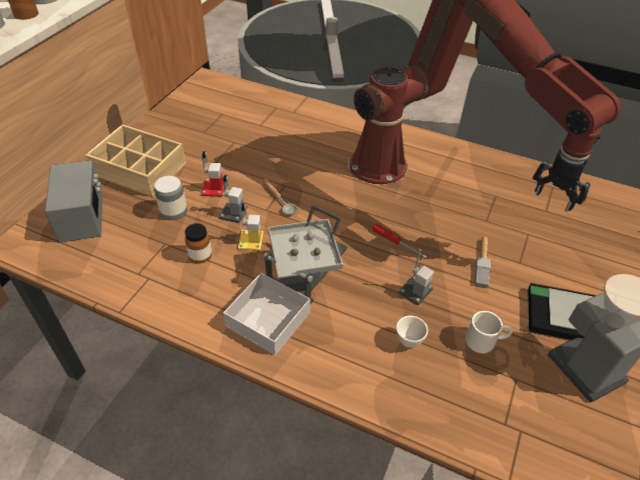

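View pics/side0.png

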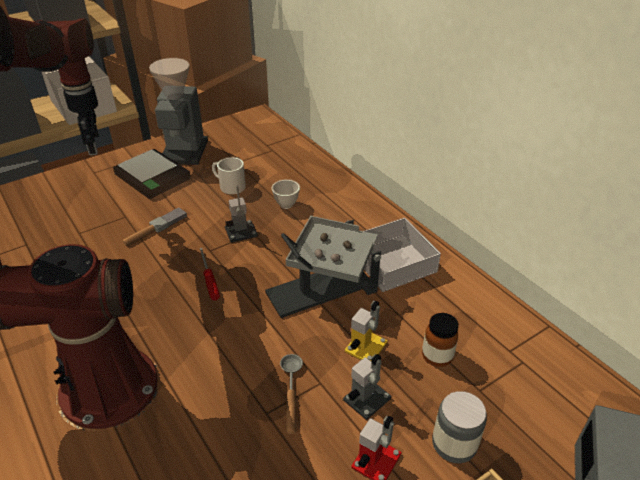

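The scene view shows the tray at about (304,248), its handle at (323,218), and the pan at (268,313). A grey switch stands at (235,205), between a red and a yellow look-alike, and another at (418,285). I'll zoom in to tell the rod from the roller.

```bash
python3 - <<'E'
import cv2,numpy as np
a=cv2.imread("pics/scene0.png");b=cv2.imread("pics/side0.png")
r=lambda i,x,y,w,h:cv2.resize(i[y:y+h,x:x+w],(400,300),interpolation=cv2.INTER_CUBIC)
cv2.imwrite("pics/crop.png",np.vstack([np.hstack([r(a,240,190,120,90),r(a,190,160,120,90)]),np.hstack([r(b,260,200,140,105),r(b,320,300,120,90)])]))
E
```

```text
(no output)
```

View pics/crop.png

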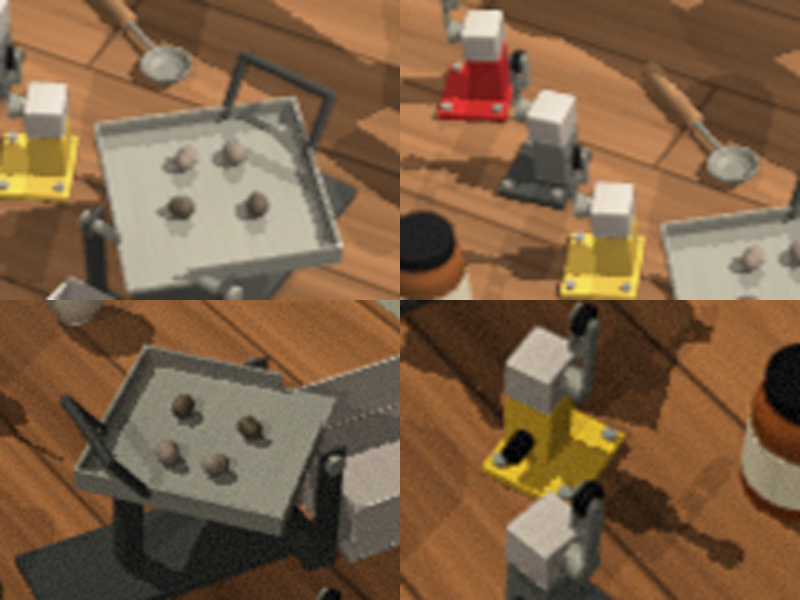

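The middle grey switch has a roller, at about scene (225,179) and side (376,360). Bar ends are at scene (313,207) and (339,219), side (283.5,235.4) and (310,267.6). I'll triangulate both.

```bash
cat > h.py <<'E'
import numpy as np,cv2
from scipy.spatial.transform import Rotation as R
from station import readout,capture
def ray(c,uv,obs=None):
    f=240/np.tan(np.radians(c["fovy"])/2)
    d=np.array([(uv[0]-c["cx"])/f,-(uv[1]-c["cy"])/f,-1])
    if "position" in c: p,M=np.array(c["position"]),R.from_quat(c["rotation"]).as_matrix()
    else:
        T=np.eye(4);T[:3,:3]=R.from_quat(obs["tool_rot"]).as_matrix();T[:3,3]=obs["position"]
        T=T@c["tool_from_camera"];p,M=T[:3,3],T[:3,:3]
    d=M@d;return p,d/np.linalg.norm(d)
def plane(c,uv,z,obs=None):
    p,d=ray(c,uv,obs);return p+d*(z-p[2])/d[2]
def tri(r1,r2):
    (p,d),(q,e)=r1,r2
    s=np.linalg.lstsq(np.stack([d,-e],1),q-p,rcond=None)[0]
    a,b=p+s[0]*d,q+s[1]*e;return (a+b)/2,np.linalg.norm(a-b)
E
cat > h2.py <<'E'
E
python3 - <<'E'
from h import *
np.set_printoptions(precision=4,suppress=True)
s,d=capture("scene"),capture("side")
P={"b1":((312.9,207.1),(310,267.6),.175),"b2":((339.3,219.4),(283.5,235.4),.175),"roller":((225.4,178.6),(376.4,360),.147),
"rtip":((0,0),)*0}
for k,v in P.items():
    if not v: continue
    a,b,z=v;print(k,tri(ray(s,a),ray(d,b)),plane(s,a,z),plane(d,b,z))
E
```

```text
b1 (array([ 0.475 , -0.0562,  0.1605]), np.float64(0.033265635293939846)) [ 0.474  -0.0399  0.175 ] [ 0.4739 -0.0857  0.175 ]
b2 (array([0.4858, 0.0482, 0.1725]), np.float64(0.002478896254455172)) [0.487  0.0498 0.175 ] [0.4848 0.0442 0.175 ]
roller (array([ 0.4494, -0.3558,  0.1453]), np.float64(0.0023332736154038063)) [ 0.4501 -0.3538  0.147 ] [ 0.4491 -0.3578  0.147 ]
```

```bash
cat >> h.py <<'E'
def down(ya):  # tool pointing down, jaw (y) axis at world angle ya
    y=np.array([np.cos(ya),np.sin(ya),0]);z=np.array([0,0,-1.]);return np.stack([np.cross(y,z),y,z],1)
def row(pos,M,ref=None):
    o=readout.get_obs() if ref is None else ref
    T=R.from_quat(o["tool_rot"]).as_matrix()
    return np.round(1000*T.T@(np.array(pos)-o["position"]),1),np.round(R.from_matrix(T.T@M).as_rotvec(),4)
E
python3 - <<'E'
from h import *
o=readout.get_obs()
for p in [(.24,.54,.34),(.46,.005,.32)]: print(row(p,down(-.14)))
s=capture("scene")
print("rod sw base",plane(s,(415,295),0),"pan c",plane(s,(268,300),.065),"jar",plane(s,(199,262),0),"cup",plane(s,(411,340),0),"spoon",plane(s,(288,210),.01))
E
```

```text
(array([ -30.4,  -34.6, -129.3]), array([-1.000e-03,  7.000e-04,  1.344e+00]))
(array([-427.6, -455.1, -108.9]), array([-1.000e-03,  7.000e-04,  1.344e+00]))
rod sw base [0.51247462 0.31225802 0.        ] pan c [ 0.75836195 -0.04078129  0.065     ] jar [ 0.6794123  -0.32550944  0.        ] cup [0.6665991  0.35132884 0.        ] spoon [ 0.36371879 -0.1805653   0.01      ]
```

>>> {"fn": "send_rows", "kwargs": {"increments": [{"dz": -60,"dx": -15,"dy": -15},{"dx": -60,"dy": -60,"dz": -105,"wz": 0.13},{"dx": -427,"dy": -455,"dz": -109,"wz": 1.344},{"dx": -427,"dy": -455,"dz": -109,"wz": 1.344},{"dx": -427,"dy": -455,"dz": -109,"wz": 1.344},{"dx": -427,"dy": -455,"dz": -109,"wz": 1.344},{"dx": -427,"dy": -455,"dz": -109,"wz": 1.344},{"dx": -427,"dy": -455,"dz": -109,"wz": 1.344},{"dx": -427,"dy": -455,"dz": -109,"wz": 1.344},{"dx": -427,"dy": -455,"dz": -109,"wz": 1.344},{"dx": -427,"dy": -455,"dz": -109,"wz": 1.344},{"dx": -427,"dy": -455,"dz": -109,"wz": 1.344}]}}

```text
invalid input
```

```bash
python3 - <<'E'
from h import *
o=readout.get_obs();c=capture("wrist");cv2.imwrite("pics/w1.png",c["color"][:,:,::-1]);print(o["clock"],o["position"],o["joint_pos"])
E
```

```text
0.3 [0.22399324 0.58315408 0.2108084 ] [ 1.09178410e+00  2.17253498e-01  1.61392074e+00 -1.78161462e-05
  1.31134762e+00 -1.12182947e-01]
```

View pics/w1.png

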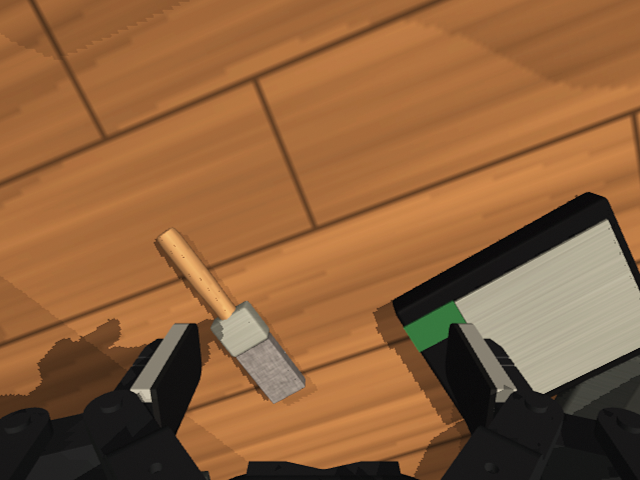

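The move was refused, so the arm is still at its start pose; this picture only shows the brush and the scale. I'll resend with all the keys in each row.

>>> {"fn": "send_rows", "kwargs": {"increments": [{"fingers": 85,"dx": -15,"dy": -15,"dz": -60,"wx": 0,"wy": 0,"wz": 0},{"fingers": 85,"dx": -60,"dy": -60,"dz": -105,"wx": 0,"wy": 0,"wz": 0.13},{"fingers": 85,"dx": -427,"dy": -455,"dz": -109,"wx": 0,"wy": 0,"wz": 1.344},{"fingers": 85,"dx": -427,"dy": -455,"dz": -109,"wx": 0,"wy": 0,"wz": 1.344},{"fingers": 85,"dx": -427,"dy": -455,"dz": -109,"wx": 0,"wy": 0,"wz": 1.344},{"fingers": 85,"dx": -427,"dy": -455,"dz": -109,"wx": 0,"wy": 0,"wz": 1.344},{"fingers": 85,"dx": -427,"dy": -455,"dz": -109,"wx": 0,"wy": 0,"wz": 1.344},{"fingers": 85,"dx": -427,"dy": -455,"dz": -109,"wx": 0,"wy": 0,"wz": 1.344},{"fingers": 85,"dx": -427,"dy": -455,"dz": -109,"wx": 0,"wy": 0,"wz": 1.344},{"fingers": 85,"dx": -427,"dy": -455,"dz": -109,"wx": 0,"wy": 0,"wz": 1.344},{"fingers": 85,"dx": -427,"dy": -455,"dz": -109,"wx": 0,"wy": 0,"wz": 1.344},{"fingers": 85,"dx": -427,"dy": -455,"dz": -109,"wx": 0,"wy": 0,"wz": 1.344}]}}

```text
clock: 1.85
position: [0.4603, 0.0025, 0.3203]
tool_rot: [0.757, 0.654, -0.0, 0.0]
ft_force: [-0.0, 0.3, -0.2]
finger_gap: 0.0849
```

```bash
python3 - <<'E'
from h import *
o=readout.get_obs();c=capture("wrist");cv2.imwrite("pics/w2.png",c["color"][:,:,::-1]);print(o["clock"],o["position"],o["joint_pos"])
E
```

```text
1.85 [0.46030688 0.00245822 0.32034357] [-1.46793793e-01 -2.18053683e-01  1.84625153e+00 -7.42176064e-04
  1.51321074e+00 -8.04018419e-04]
```

View pics/w2.png

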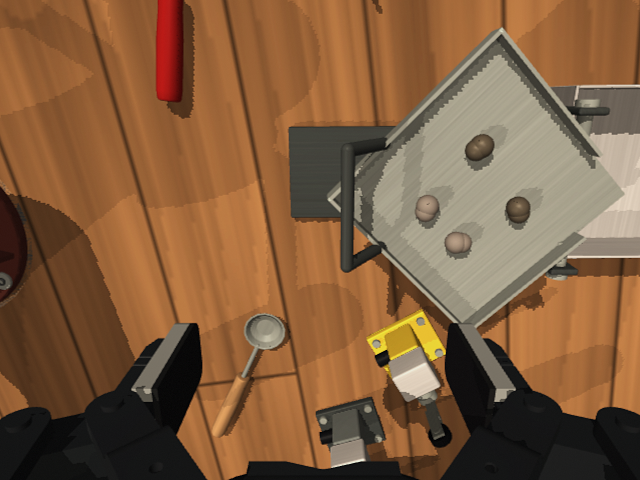

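The bar runs from (348,148) to (347,267), nearly straight up and down in the picture, so the jaw yaw looks right. The grey switch's housing is at (348,440).

```bash
python3 - <<'E'
from h import *
np.set_printoptions(precision=4,suppress=True)
o=readout.get_obs();c=capture("wrist")
a,b=[plane(c,p,.175,o) for p in((348,148),(347,267))]
m=(a+b)/2;v=a-b;yaw=np.arctan2(-v[0],v[1]);print(a,b,m,np.linalg.norm(v),yaw)
x=np.array([np.cos(yaw),np.sin(yaw),0])
pl=[plane(c,p,z,o) for p,z in(((290,127),.01),((291,217),.01))];print(pl)
for z in (.21,.157): print(row([m[0],m[1],z],down(yaw)))
E
```

```text
[0.4846 0.0496 0.175 ] [ 0.4725 -0.04    0.175 ] [0.4785 0.0048 0.175 ] 0.09041638957676643 -0.13414662770222946
[array([0.4329, 0.0613, 0.01  ]), array([ 0.4174, -0.0369,  0.01  ])]
(array([  2. ,  19.1, 110.2]), array([-0.0007, -0.0008, -0.0073]))
(array([  1.9,  19.2, 163.2]), array([-0.0007, -0.0008, -0.0073]))
```

>>> {"fn": "send_rows", "kwargs": {"increments": [{"fingers": 85,"dx": 1,"dy": 12,"dz": 50,"wx": 0,"wy": 0,"wz": 0},{"fingers": 85,"dx": 2,"dy": 19,"dz": 100,"wx": 0,"wy": 0,"wz": 0},{"fingers": 60,"dx": 2,"dy": 19,"dz": 140,"wx": 0,"wy": 0,"wz": 0},{"fingers": 40,"dx": 2,"dy": 19,"dz": 163,"wx": 0,"wy": 0,"wz": 0},{"fingers": 30,"dx": 2,"dy": 19,"dz": 163,"wx": 0,"wy": 0,"wz": 0}], "newtons": 25}}

```text
clock: 2.58
position: [0.4761, 0.0069, 0.1551]
tool_rot: [0.754, 0.657, -0.002, -0.002]
ft_force: [0.3, 0.1, 0.9]
finger_gap: 0.032
```

```bash
python3 - <<'E'
from h import *
o=readout.get_obs();c=capture("wrist");cv2.imwrite("pics/w3.png",c["color"][:,:,::-1]);print(o["clock"],o["position"],o["finger_gap"],o["ft_force"])
E
```

```text
2.575 [0.47613017 0.00690746 0.15507254] 0.032008751142523266 [0.26775784 0.08863061 0.85741774]
```

View pics/w3.png

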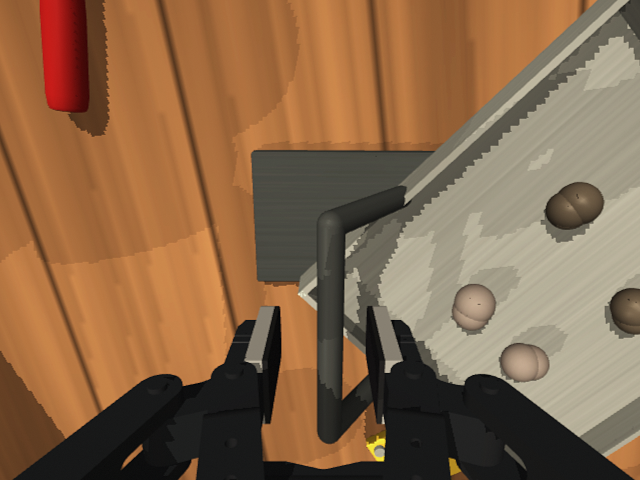

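The bar sits between the pads, about 2–3 mm towards +y of their centre. I'll centre on it and close.

>>> {"fn": "send_rows", "kwargs": {"increments": [{"fingers": 24,"dx": 0,"dy": 2,"dz": 0,"wx": 0,"wy": 0,"wz": 0},{"fingers": 5,"dx": 0,"dy": 2.5,"dz": 0,"wx": 0,"wy": 0,"wz": 0},{"fingers": 5,"dx": 0,"dy": 2.5,"dz": 0,"wx": 0,"wy": 0,"wz": 0},{"fingers": 5,"dx": 0,"dy": 2.5,"dz": 0,"wx": 0,"wy": 0,"wz": 0}], "newtons": 25}}

```text
clock: 3.12
position: [0.479, 0.0052, 0.1589]
tool_rot: [0.755, 0.656, -0.002, -0.002]
ft_force: [-8.3, 2.2, 8.0]
finger_gap: 0.0049
```

```bash
python3 - <<'E'
import numpy as np
r=np.hypot(195,55);p0=np.arctan2(55,195)
for t in np.arange(0,.96,.04):
    print(round(t,2),round(195-r*np.cos(p0+t),1),round(r*np.sin(p0+t)-55,1))
E
```

```text
0.0 0.0 0.0
0.04 2.4 7.8
0.08 5.0 15.4
0.12 8.0 22.9
0.16 11.3 30.4
0.2 14.8 37.6
0.24 18.7 44.8
0.28 22.8 51.7
0.32 27.2 58.5
0.36 31.9 65.2
0.4 36.8 71.6
0.44 42.0 77.8
0.48 47.4 83.8
0.52 53.1 89.6
0.56 59.0 95.2
0.6 65.1 100.5
0.64 71.4 105.6
0.68 78.0 110.4
0.72 84.7 114.9
0.76 91.5 119.2
0.8 98.6 123.2
0.84 105.8 126.9
0.88 113.1 130.3
0.92 120.6 133.5
```

The gap went to 4.9 mm, less than the 10 mm bar, with 8 N upward on the tool, so I don't trust this grip. I'll look.

```bash
python3 - <<'E'
from h import *
o=readout.get_obs();w=capture("wrist")["color"];s=capture("side")["color"]
r=lambda i,x,y,w,h:cv2.resize(i[y:y+h,x:x+w],(400,300),interpolation=cv2.INTER_CUBIC)
cv2.imwrite("pics/w4.png",np.hstack([r(w,160,180,320,240),r(s,220,160,160,120)])[:,:,::-1]);print(o["position"],o["finger_gap"],o["ft_force"])
E
```

```text
[0.4790429  0.00524704 0.15888798] 0.004926453875562265 [-8.26300624  2.2377638   7.99429999]
```

View pics/w4.png

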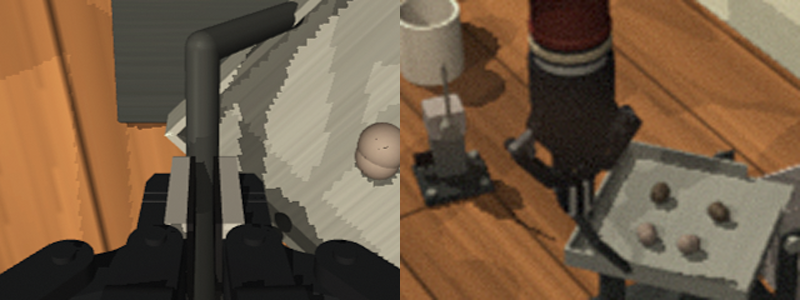

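The bar lies between the pads, so I'll command full closing and see whether the gap holds.

>>> {"fn": "send_rows", "kwargs": {"increments": [{"fingers": 0,"dx": 0,"dy": 0,"dz": 0,"wx": 0,"wy": 0,"wz": 0},{"fingers": 0,"dx": 0,"dy": 0,"dz": 0,"wx": 0,"wy": 0,"wz": 0}], "newtons": 25}}

```text
clock: 3.48
position: [0.4813, 0.0048, 0.1598]
tool_rot: [0.755, 0.656, 0.0, -0.0]
ft_force: [-4.6, 1.3, 7.6]
finger_gap: 0.0001
```

The fingers closed fully (0.1 mm), so the bar isn't in the pads. I'll look before acting.

```bash
python3 - <<'E'
from h import *
w=capture("wrist")["color"];s=capture("side")["color"];c=capture("scene")["color"]
r=lambda i,x,y,w,h,W,H:cv2.resize(i[y:y+h,x:x+w],(W,H),interpolation=cv2.INTER_CUBIC)
cv2.imwrite("pics/w5.png",np.vstack([r(w,140,200,400,150,800,300),np.hstack([r(s,250,200,120,90,400,300),r(c,270,170,120,90,400,300)])])[:,:,::-1])
E
```

```text
(no output)
```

View pics/w5.png

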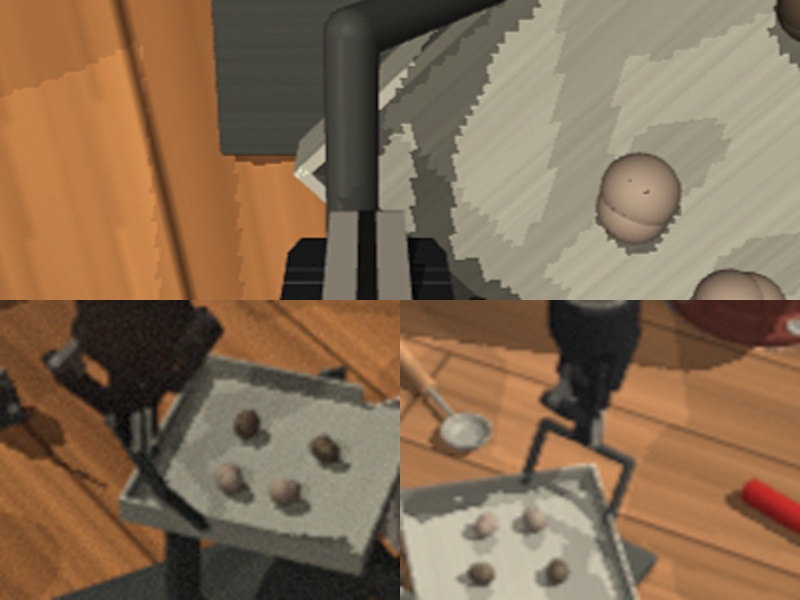

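In the picture the pads have closed on top of the bar (pad front edge at crop (365,210), bar passing under it). I'll triangulate the bar again from the two wrist poses I have (w2 and w3) to get its height in tool terms.

```bash
python3 - <<'E'
from h import *
np.set_printoptions(precision=4,suppress=True)
c=capture("wrist");s=capture("scene");d=capture("side");o=readout.get_obs()
print(o["position"],o["tool_rot"],o["joint_pos"])
o2=dict(position=np.array([.4603,.00246,.32034]),tool_rot=[.757,.654,0,0])
o3=dict(position=np.array([.47613,.00691,.15507]),tool_rot=[.754,.657,-.002,-.002])
for a,b in (((348,148),(330,220)),((347,267),(330,436))): print(tri(ray(c,a,o2),ray(c,b,o3)))
E1=(315,212)
print(tri(ray(c,(348,148),o2),ray(c,E1,o)))
# TCP projection in wrist image
T=np.linalg.inv(c["tool_from_camera"]);f=240/np.tan(np.radians(c["fovy"])/2)
for p in((0,0,0),(0,0,-.019),(.011,0,0)):
    q=T@np.array([*p,1]);print(p,c["cx"]-f*q[0]/q[2],c["cy"]+f*q[1]/q[2])
g=cv2.cvtColor(c["color"],cv2.COLOR_RGB2GRAY);print(g[200:480:10,310:345:4])
E
```

```text
[0.4813 0.0048 0.1598] [ 0.7549  0.6559  0.0002 -0.0001] [-0.1364 -0.0414  1.9928  0.0005  1.19    0.0036]
(array([0.4851, 0.0477, 0.1744]), np.float64(0.0007347643658336698))
(array([ 0.473 , -0.0403,  0.1791]), np.float64(0.00016251658545522553))
(array([0.4852, 0.0477, 0.1738]), np.float64(0.0006367650025622427))
(0, 0, 0) 322.10064870750904 303.09486326346723
(0, 0, -0.019) 322.06662441422026 325.8408934409356
(0.011, 0, 0) 322.07226671792773 279.04426583754685
[[ 70  70  67  45  43  45  47  47  46]
 [ 70  71  62  52  44  42  42  40  37]
 [ 79  69  63  50  37  28  25  22  39]
 [ 80  70  64  50  37  61 118 115 116]
 [ 80  69  65  50  36 123 114 178 102]
 [ 80  69  64  51  36 183 141  79  99]
 [ 81  70  64  50  36  82  98 101  97]
 [ 80  69  64  50  35  82  70 149 164]
 [ 79  70  64  50  36 154 148 148 152]
 [ 79  70  63  51  35 155 155 147 150]
 [ 62  60  58  48  34 154 144 143 149]
 [122 123  99  19  17 123 122 122 134]
 [122 122  99  18  18 123 123 123 117]
 [122 122  95  19  20 124 122 122 124]
 [123 123  70  20  20 124 122 123 122]
 [122 121  49  20  19 126 122 122 123]
 [177 173  46  33  32 179 174 176  82]
 [ 23  20  24  24  32 159  23  24  23]
 [ 23  19  14  15  33  21  24  23  24]
 [ 24  10  15  16  15  24  21  24  22]
 [ 22  14  15  17  17  27  17  22  23]
 [ 11  14  13  15  17  13  16  23  18]
 [ 14  14  14  17  20  12  16  17  18]
 [ 16  12  32  57 107   5  15  18  18]
 [ 15  12 115 110 106  82  14  19  16]
 [ 13   5 117 119 122 115  14  14  17]
 [ 13  91 128 127 125 120   9  14  13]
 [ 12  12  22  20  22  22  23  23  23]]
```

The TCP projects to row 303, but the visible pad tips start about 20 mm further back along the tool. So the physical tips are about 20 mm short of the reported TCP, and they came down on the bar top. I'll open and go about 18 mm lower.

>>> {"fn": "send_rows", "kwargs": {"increments": [{"fingers": 10,"dx": 0,"dy": 0,"dz": -12,"wx": 0,"wy": 0,"wz": 0},{"fingers": 45,"dx": 0,"dy": 0,"dz": -12,"wx": 0,"wy": 0,"wz": 0},{"fingers": 45,"dx": 0,"dy": 0,"dz": -12,"wx": 0,"wy": 0,"wz": 0},{"fingers": 45,"dx": 0,"dy": 0,"dz": 5,"wx": 0,"wy": 0,"wz": 0},{"fingers": 40,"dx": 0,"dy": 0,"dz": 17,"wx": 0,"wy": 0,"wz": 0},{"fingers": 20,"dx": 0,"dy": 0,"dz": 17,"wx": 0,"wy": 0,"wz": 0},{"fingers": 5,"dx": 0,"dy": 0,"dz": 17,"wx": 0,"wy": 0,"wz": 0},{"fingers": 5,"dx": 0,"dy": 0,"dz": 17,"wx": 0,"wy": 0,"wz": 0},{"fingers": 5,"dx": 0,"dy": 0,"dz": 17,"wx": 0,"wy": 0,"wz": 0}], "newtons": 25}}

```text
clock: 4.9
position: [0.4783, 0.0049, 0.139]
tool_rot: [0.755, 0.656, -0.002, -0.002]
ft_force: [-5.0, -0.0, -1.2]
finger_gap: 0.0089
```

The gap is holding at 8.9 mm, so the bar is gripped. Next is the slow lift along the arc, up to 0.36 rad first.

>>> {"fn": "send_rows", "kwargs": {"increments": [{"fingers": 5,"dx": 0,"dy": 1.7,"dz": -5.9,"wx": 0,"wy": 0,"wz": 0},{"fingers": 5,"dx": 0,"dy": 3.7,"dz": -11.6,"wx": 0,"wy": 0,"wz": 0},{"fingers": 5,"dx": 0,"dy": 5.8,"dz": -17.3,"wx": 0,"wy": 0,"wz": 0},{"fingers": 5,"dx": 0,"dy": 8,"dz": -22.9,"wx": 0,"wy": 0,"wz": 0},{"fingers": 5,"dx": 0,"dy": 10.4,"dz": -28.5,"wx": 0,"wy": 0,"wz": 0},{"fingers": 5,"dx": 0,"dy": 13,"dz": -34,"wx": 0,"wy": 0,"wz": 0},{"fingers": 5,"dx": 0,"dy": 15.8,"dz": -39.4,"wx": 0,"wy": 0,"wz": 0},{"fingers": 5,"dx": 0,"dy": 18.7,"dz": -44.8,"wx": 0,"wy": 0,"wz": 0},{"fingers": 5,"dx": 0,"dy": 21.7,"dz": -50,"wx": 0,"wy": 0,"wz": 0},{"fingers": 5,"dx": 0,"dy": 25,"dz": -55.1,"wx": 0,"wy": 0,"wz": 0},{"fingers": 5,"dx": 0,"dy": 28.3,"dz": -60.2,"wx": 0,"wy": 0,"wz": 0},{"fingers": 5,"dx": 0,"dy": 31.9,"dz": -65.2,"wx": 0,"wy": 0,"wz": 0}], "newtons": 25}}

```text
clock: 6.4
position: [0.51, 0.0005, 0.2058]
tool_rot: [0.755, 0.656, -0.003, -0.003]
ft_force: [-10.2, 0.5, 2.7]
finger_gap: 0.0089
```

```bash
python3 - <<'E'
from h import *
w=capture("wrist")["color"];s=capture("side")["color"];o=readout.get_obs();print(o["joint_pos"],o["ft_force"],o["finger_gap"])
r=lambda i,x,y,w,h,W,H:cv2.resize(i[y:y+h,x:x+w],(W,H),interpolation=cv2.INTER_CUBIC)
cv2.imwrite("pics/w6.png",np.hstack([r(w,0,0,640,480,400,300),r(s,250,170,200,150,400,300)])[:,:,::-1])
E
```

```text
[-1.36606568e-01 -2.06989776e-02  1.88021397e+00 -3.87660804e-04
  1.28793770e+00  3.26107207e-03] [-10.2000175    1.15948364   3.82059081] 0.00880145806449105
```

View pics/w6.png

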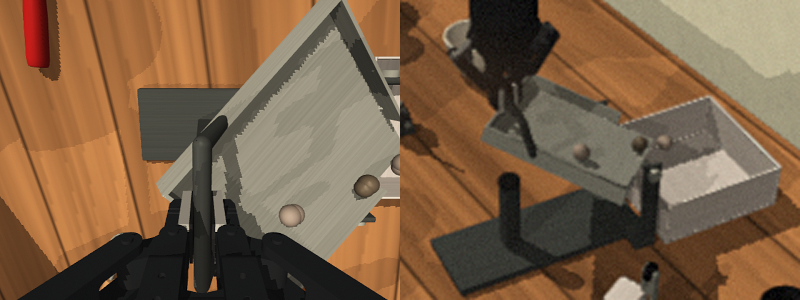

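The tray is up at about 0.36 rad and the stones are rolling towards the notch. I'll carry on to 0.89.

>>> {"fn": "send_rows", "kwargs": {"increments": [{"fingers": 5,"dx": 0,"dy": 5.5,"dz": -7.2,"wx": 0,"wy": 0,"wz": 0},{"fingers": 5,"dx": 0,"dy": 11.4,"dz": -14.1,"wx": 0,"wy": 0,"wz": 0},{"fingers": 5,"dx": 0,"dy": 17.6,"dz": -20.8,"wx": 0,"wy": 0,"wz": 0},{"fingers": 5,"dx": 0,"dy": 24.1,"dz": -27.2,"wx": 0,"wy": 0,"wz": 0},{"fingers": 5,"dx": 0,"dy": 30.9,"dz": -33.3,"wx": 0,"wy": 0,"wz": 0},{"fingers": 5,"dx": 0,"dy": 37.9,"dz": -39.1,"wx": 0,"wy": 0,"wz": 0},{"fingers": 5,"dx": 0,"dy": 45.3,"dz": -44.6,"wx": 0,"wy": 0,"wz": 0},{"fingers": 5,"dx": 0,"dy": 52.8,"dz": -49.7,"wx": 0,"wy": 0,"wz": 0},{"fingers": 5,"dx": 0,"dy": 60.5,"dz": -54.5,"wx": 0,"wy": 0,"wz": 0},{"fingers": 5,"dx": 0,"dy": 68.5,"dz": -58.9,"wx": 0,"wy": 0,"wz": 0},{"fingers": 5,"dx": 0,"dy": 76.6,"dz": -63,"wx": 0,"wy": 0,"wz": 0},{"fingers": 5,"dx": 0,"dy": 83.1,"dz": -66,"wx": 0,"wy": 0,"wz": 0}], "newtons": 25}}

```text
clock: 8.0
position: [0.5959, -0.0117, 0.274]
tool_rot: [0.755, 0.656, 0.001, 0.001]
ft_force: [-4.7, 0.3, 6.3]
finger_gap: 0.0088
```

>>> {"fn": "send_rows", "kwargs": {"increments": [{"fingers": 5,"dx": 0,"dy": 0,"dz": 0,"wx": 0,"wy": 0,"wz": 0},{"fingers": 5,"dx": 0,"dy": 0,"dz": 0,"wx": 0,"wy": 0,"wz": 0},{"fingers": 5,"dx": 0,"dy": 0,"dz": 0,"wx": 0,"wy": 0,"wz": 0},{"fingers": 5,"dx": 0,"dy": 0,"dz": 0,"wx": 0,"wy": 0,"wz": 0}]}}

```text
clock: 8.5
position: [0.5959, -0.0117, 0.274]
tool_rot: [0.755, 0.656, 0.001, 0.001]
ft_force: [-4.3, -0.4, 6.0]
finger_gap: 0.0084
```

```bash
python3 - <<'E'
from h import *
w=capture("scene")["color"];s=capture("side")["color"];o=readout.get_obs();print(o["position"],o["ft_force"],o["finger_gap"])
r=lambda i,x,y,w,h,W,H:cv2.resize(i[y:y+h,x:x+w],(W,H),interpolation=cv2.INTER_CUBIC)
cv2.imwrite("pics/w7.png",np.hstack([r(w,200,210,160,160,400,400),r(s,290,170,160,160,400,400)])[:,:,::-1])
E
```

```text
[ 0.59581051 -0.01169824  0.27392557] [-5.17082939 -0.6124992   6.81030443] 0.008912626591245771
```

View pics/w7.png

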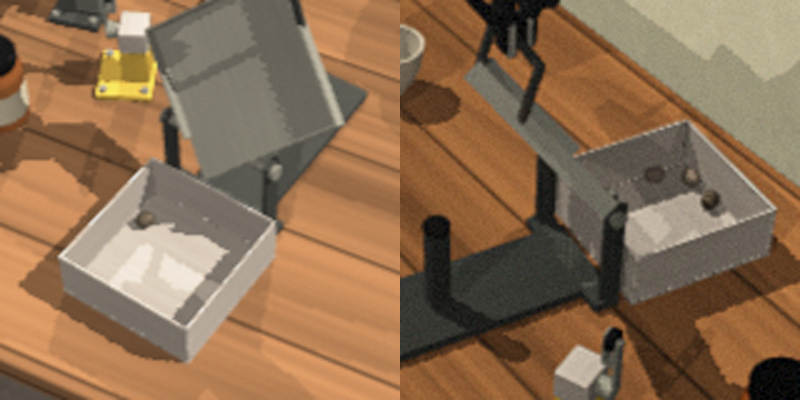

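The tray's visible surface is empty. The side view shows three stones in the pan, at crop (655,172), (690,175) and (710,198); the fourth may be hidden by a wall. I'll lower the tray under control and check the pan from above afterwards.

>>> {"fn": "send_rows", "kwargs": {"increments": [{"fingers": 5,"dx": 0,"dy": -6.5,"dz": 3,"wx": 0,"wy": 0,"wz": 0},{"fingers": 5,"dx": 0,"dy": -14.6,"dz": 7.1,"wx": 0,"wy": 0,"wz": 0},{"fingers": 5,"dx": 0,"dy": -22.6,"dz": 11.5,"wx": 0,"wy": 0,"wz": 0},{"fingers": 5,"dx": 0,"dy": -30.3,"dz": 16.3,"wx": 0,"wy": 0,"wz": 0},{"fingers": 5,"dx": 0,"dy": -37.8,"dz": 21.4,"wx": 0,"wy": 0,"wz": 0},{"fingers": 5,"dx": 0,"dy": -45.2,"dz": 26.9,"wx": 0,"wy": 0,"wz": 0},{"fingers": 5,"dx": 0,"dy": -52.2,"dz": 32.7,"wx": 0,"wy": 0,"wz": 0},{"fingers": 5,"dx": 0,"dy": -59,"dz": 38.8,"wx": 0,"wy": 0,"wz": 0},{"fingers": 5,"dx": 0,"dy": -65.5,"dz": 45.2,"wx": 0,"wy": 0,"wz": 0},{"fingers": 5,"dx": 0,"dy": -71.7,"dz": 51.9,"wx": 0,"wy": 0,"wz": 0},{"fingers": 5,"dx": 0,"dy": -77.6,"dz": 58.8,"wx": 0,"wy": 0,"wz": 0},{"fingers": 5,"dx": 0,"dy": -83.1,"dz": 66,"wx": 0,"wy": 0,"wz": 0}]}}

```text
clock: 10.1
position: [0.5113, 0.0003, 0.206]
tool_rot: [0.755, 0.656, -0.001, -0.001]
ft_force: [-9.1, 1.5, 4.2]
finger_gap: 0.0087
```

```bash
python3 - <<'E'
from h import *
# any stone left on the tray? save, count pan stones in side/scene by dark-blob
o=readout.get_obs();print(o["ft_force"],o["finger_gap"])
for n in("wrist","scene","side"):cv2.imwrite(f"pics/m_{n}.png",capture(n)["color"][:,:,::-1])
g=cv2.imread("pics/m_wrist.png");p=cv2.cvtColor(g,cv2.COLOR_BGR2HSV)
# tray is grey (low saturation); stones are browner: blobs of 150..4000 px, round
for n,lo in(("wrist",60),("side",10)):
    g=cv2.imread(f"pics/m_{n}.png");h=cv2.cvtColor(cv2.GaussianBlur(g,(3,3),0),cv2.COLOR_BGR2LAB)
    m=((h[:,:,1]>131)|(h[:,:,2]>138)).astype(np.uint8)
    N,_,st,ce=cv2.connectedComponentsWithStats(m)
    print(n,[(tuple(ce[i].round()),st[i,4]) for i in range(1,N) if lo<st[i,4]<6000][:25])
E
```

```text
[-9.05405809  1.52015753  4.18674049] 0.008707813793202237
wrist [((np.float64(626.0), np.float64(145.0)), np.int32(682)), ((np.float64(351.0), np.float64(269.0)), np.int32(267)), ((np.float64(352.0), np.float64(295.0)), np.int32(143)), ((np.float64(305.0), np.float64(444.0)), np.int32(476)), ((np.float64(172.0), np.float64(451.0)), np.int32(256)), ((np.float64(342.0), np.float64(455.0)), np.int32(262))]
side [((np.float64(98.0), np.float64(73.0)), np.int32(24)), ((np.float64(119.0), np.float64(75.0)), np.int32(14)), ((np.float64(151.0), np.float64(84.0)), np.int32(11)), ((np.float64(113.0), np.float64(92.0)), np.int32(11)), ((np.float64(62.0), np.float64(98.0)), np.int32(34)), ((np.float64(72.0), np.float64(101.0)), np.int32(11)), ((np.float64(7.0), np.float64(112.0)), np.int32(36)), ((np.float64(9.0), np.float64(134.0)), np.int32(18)), ((np.float64(21.0), np.float64(149.0)), np.int32(18)), ((np.float64(34.0), np.float64(156.0)), np.int32(26)), ((np.float64(20.0), np.float64(157.0)), np.int32(13)), ((np.float64(18.0), np.float64(164.0)), np.int32(16)), ((np.float64(37.0), np.float64(163.0)), np.int32(19)), ((np.float64(29.0), np.float64(166.0)), np.int32(15)), ((np.float64(20.0), np.float64(171.0)), np.int32(17)), ((np.float64(21.0), np.float64(180.0)), np.int32(11)), ((np.float64(42.0), np.float64(195.0)), np.int32(15)), ((np.float64(300.0), np.float64(196.0)), np.int32(12)), ((np.float64(288.0), np.float64(201.0)), np.int32(22)), ((np.float64(34.0), np.float64(201.0)), np.int32(11)), ((np.float64(300.0), np.float64(209.0)), np.int32(21)), ((np.float64(159.0), np.float64(223.0)), np.int32(13)), ((np.float64(406.0), np.float64(240.0)), np.int32(20)), ((np.float64(410.0), np.float64(249.0)), np.int32(36)), ((np.float64(411.0), np.float64(257.0)), np.int32(11))]
```

No stone-coloured blobs show on the visible part of the tray. I'll lower it the rest of the way.

>>> {"fn": "send_rows", "kwargs": {"increments": [{"fingers": 5,"dx": 0,"dy": -3.6,"dz": 5,"wx": 0,"wy": 0,"wz": 0},{"fingers": 5,"dx": 0,"dy": -6.9,"dz": 10.1,"wx": 0,"wy": 0,"wz": 0},{"fingers": 5,"dx": 0,"dy": -10.2,"dz": 15.2,"wx": 0,"wy": 0,"wz": 0},{"fingers": 5,"dx": 0,"dy": -13.2,"dz": 20.4,"wx": 0,"wy": 0,"wz": 0},{"fingers": 5,"dx": 0,"dy": -16.1,"dz": 25.8,"wx": 0,"wy": 0,"wz": 0},{"fingers": 5,"dx": 0,"dy": -18.9,"dz": 31.2,"wx": 0,"wy": 0,"wz": 0},{"fingers": 5,"dx": 0,"dy": -21.5,"dz": 36.7,"wx": 0,"wy": 0,"wz": 0},{"fingers": 5,"dx": 0,"dy": -23.9,"dz": 42.3,"wx": 0,"wy": 0,"wz": 0},{"fingers": 5,"dx": 0,"dy": -26.1,"dz": 47.9,"wx": 0,"wy": 0,"wz": 0},{"fingers": 5,"dx": 0,"dy": -28.2,"dz": 53.6,"wx": 0,"wy": 0,"wz": 0},{"fingers": 5,"dx": 0,"dy": -30.2,"dz": 59.3,"wx": 0,"wy": 0,"wz": 0},{"fingers": 5,"dx": 0,"dy": -32,"dz": 65.5,"wx": 0,"wy": 0,"wz": 0}]}}

```text
clock: 11.75
position: [0.4788, 0.0049, 0.1388]
tool_rot: [0.755, 0.656, -0.002, -0.002]
ft_force: [-7.3, 0.9, 0.7]
finger_gap: 0.0088
```

>>> {"fn": "send_rows", "kwargs": {"increments": [{"fingers": 5,"dx": 0,"dy": 0,"dz": 0.5,"wx": 0,"wy": 0,"wz": 0},{"fingers": 5,"dx": 0,"dy": 0,"dz": 1,"wx": 0,"wy": 0,"wz": 0}]}}

```text
clock: 12.0
position: [0.4785, 0.005, 0.1377]
tool_rot: [0.755, 0.656, -0.002, -0.002]
ft_force: [-7.8, 1.2, 1.4]
finger_gap: 0.0085
```

The tray is back on its rest at the height where I gripped it. I'll release, rise, and go over the pan to look.

>>> {"fn": "send_rows", "kwargs": {"increments": [{"fingers": 20,"dx": 0,"dy": 0,"dz": 0,"wx": 0,"wy": 0,"wz": 0},{"fingers": 45,"dx": 0,"dy": 0,"dz": 0,"wx": 0,"wy": 0,"wz": 0},{"fingers": 45,"dx": 0,"dy": 0,"dz": 0,"wx": 0,"wy": 0,"wz": 0},{"fingers": 45,"dx": 0,"dy": 0,"dz": -40,"wx": 0,"wy": 0,"wz": 0},{"fingers": 45,"dx": 0,"dy": 0,"dz": -90,"wx": 0,"wy": 0,"wz": 0},{"fingers": 30,"dx": 0,"dy": 0,"dz": -150,"wx": 0,"wy": 0,"wz": 0},{"fingers": 0,"dx": 15,"dy": 50,"dz": -190,"wx": 0,"wy": 0,"wz": 0},{"fingers": 0,"dx": 30,"dy": 110,"dz": -190,"wx": 0,"wy": 0,"wz": 0},{"fingers": 0,"dx": 45,"dy": 170,"dz": -190,"wx": 0,"wy": 0,"wz": 0},{"fingers": 0,"dx": 60,"dy": 210,"dz": -190,"wx": 0,"wy": 0,"wz": 0},{"fingers": 0,"dx": 60,"dy": 210,"dz": -190,"wx": 0,"wy": 0,"wz": 0}]}}

```text
clock: 13.38
position: [0.6994, 0.0351, 0.3261]
tool_rot: [0.755, 0.656, -0.001, -0.001]
ft_force: [0.9, -0.2, -0.7]
finger_gap: 0.0002
```

```bash
python3 - <<'E'
from h import *
o=readout.get_obs();w=capture("wrist")["color"];s=capture("side")["color"];c=capture("scene")["color"];print(o["position"],o["tool_rot"],o["ft_force"])
cv2.imwrite("pics/c_side.png",s[:,:,::-1]);cv2.imwrite("pics/c_scene.png",c[:,:,::-1]);cv2.imwrite("pics/c_wrist.png",w[:,:,::-1])
r=lambda i,x,y,w,h,W,H:cv2.resize(i[y:y+h,x:x+w],(W,H),interpolation=cv2.INTER_CUBIC)
cv2.imwrite("pics/w8.png",np.vstack([cv2.resize(w,(800,600))[:340],np.hstack([r(s,330,330,100,65,400,260),r(c,190,155,80,52,400,260)])])[:,:,::-1])
E
```

```text
[0.69935351 0.03513661 0.32612233] [ 0.75459961  0.65618441 -0.00079065 -0.00091111] [ 0.90057097 -0.23345246 -0.65498658]
```

View pics/w8.png

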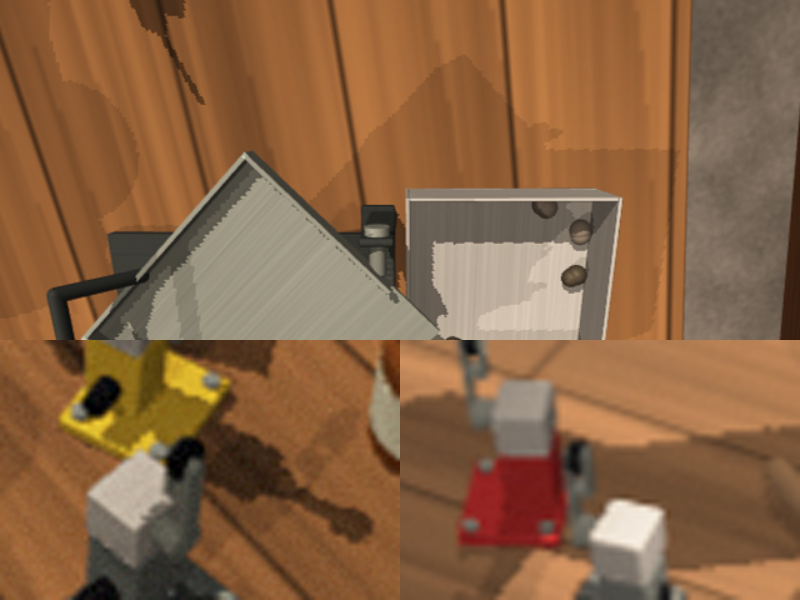

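Three stones are in the pan at view (545,208), (580,232) and (573,276). A fourth dark blob at (452,338) sits right at my crop edge, below the spout tip. I'll work out from its rays whether it's in the pan or on the tray.

```bash
python3 - <<'E'
from h import *
np.set_printoptions(precision=4,suppress=True)
g=cv2.imread("pics/c_wrist.png")
h=cv2.cvtColor(g,cv2.COLOR_BGR2GRAY);print(h[262:300:2,338:392:3])
print(g[262:296:4,350:380:5].tolist())
o=dict(position=np.array([.69935,.03514,.32612]),tool_rot=[.7546,.65618,-.0008,-.0009]);c=capture("wrist")
for z in(.013,.133): print(z,plane(c,(363,273),z,o))
print("stones",[plane(c,(u/1.25,v/1.25),.013,o) for u,v in((545,208),(580,232),(573,276))])
print("pan left wall top",plane(c,(407/1.25,199/1.25),.065,o),"right",plane(c,(621/1.25,199/1.25),.065,o),plane(c,(437/1.25,335/1.25),.125,o))
E
```

```text
[[147 151 153 155 107 178 173 176 172 179 175 182 176 177 178 189 200 198]
 [150 153 151 151 136 178 173 176 172 180 176 184 175 176 178 175 179 194]
 [152 151 151 151 159 177 174 176 174 179 176 183 175 177 178 177 180 175]
 [152 152 150 151  91 183 174 175 162 184 177 184 176 177 180 177 180 175]
 [151 152 152  94  97  89 174  46  56  61 170 185 175 175 180 177 180 176]
 [151 150 108  96  96  96  69  74  74  61  47 181 176 175 181 177 180 176]
 [150 137  95  97  98  98  25  87  91  73  67  67 179 176 180 177 180 176]
 [151  91  95  97  97  99  28  32  89 101  73  50 181 174 181 177 180 175]
 [ 97  94  97  97  97  98  28  35  55 101  73  53 168 174 181 177 181 175]
 [ 91  94  96  97  98  98  53  32  35  34  69  47 142 175 181 178 182 176]
 [ 92  95  96  97  97  97  99  34  33  35  61  36 131 175 181 178 182 175]
 [ 92  96  96  97  97  97  95  93  29  31  28  87  90 174 182 179 183 177]
 [ 93  95  97  97  98  97  95  96 100  69 101 102 142 175 182 180 183 178]
 [ 82 101 101  84  85 101 100  84  85 104  94  89 161 174 179 160 163 176]
 [ 68  67  68  67  68  67  66  67  67  66  67  67 
[... 737 characters left out ...]
[35, 42, 48], [27, 36, 43], [75, 99, 116], [45, 60, 72], [153, 171, 187]], [[85, 95, 105], [83, 94, 103], [20, 26, 32], [26, 34, 41], [33, 44, 52], [157, 176, 191]], [[86, 96, 106], [84, 94, 103], [85, 96, 106], [60, 68, 76], [88, 99, 109], [167, 186, 202]], [[59, 67, 72], [59, 67, 73], [59, 66, 72], [58, 65, 72], [59, 67, 73], [54, 61, 66]], [[56, 63, 69], [57, 65, 71], [56, 63, 69], [57, 62, 69], [55, 62, 68], [68, 77, 84]]]
0.013 [ 0.7306 -0.0878  0.013 ]
0.133 [ 0.7257 -0.0364  0.133 ]
stones [array([0.8245, 0.0277, 0.013 ]), array([0.8543, 0.0018, 0.013 ]), array([ 0.8465, -0.0384,  0.013 ])]
pan left wall top [0.7054 0.0594 0.065 ] right [0.8714 0.0361 0.065 ] [ 0.7144 -0.0332  0.125 ]
```

The fourth blob is 18 px across, which is right for a stone on the pan floor (about 23 px would be expected at tray height). Its floor position (0.731, -0.088) is inside the pan and clear of the tray outline, so all four stones are in the pan. Next, the switch's yaw and where its neighbours stand.

```bash
python3 - <<'E'
from h import *
np.set_printoptions(precision=4,suppress=True)
c=capture("wrist");s=capture("scene");d=capture("side")
o2=dict(position=np.array([.4603,.00246,.32034]),tool_rot=[.757,.654,0,0])
a,b,e=[plane(c,p,.008,o2) for p in((317,412),(374,397),(385,441))]
print(a,b,e,"edge yaw",np.arctan2(*(b-a)[[1,0]]),"perp",np.arctan2(-(b-e)[0],(b-e)[1]),np.linalg.norm(b-a))
print("red roller",plane(s,(204,155),.147),"yellow roller",plane(c,(440,436),.147,o2))
ro=np.array([.4494,-.3558,.147])
g=cv2.imread("pics/c_side.png");m=cv2.cvtColor(g[335:430,330:400],cv2.COLOR_BGR2GRAY)
r=ro
for yaw in(.05,.1,.15,.2):
    x=np.array([np.cos(yaw),np.sin(yaw),0]);p=r-.055*x
    print(yaw,row([p[0],p[1],.28],down(yaw)),row([p[0],p[1],.105],down(yaw)))
# foot plate in side view: dark bluish-grey mask corners
hsv=cv2.cvtColor(g,cv2.COLOR_BGR2HSV);M=((hsv[:,:,1]<70)&(hsv[:,:,2]<110)).astype(np.uint8)
M[:375]=0;M[425:]=0;M[:,:335]=0;M[:,395:]=0
M=cv2.morphologyEx(M,cv2.MORPH_OPEN,np.ones((3,3)))
k=max(cv2.findContours(M,0,2)[0],key=cv2.contourArea);q=cv2.approxPolyDP(k,3,True)[:,0];print([(tuple(t),plane(d,t.astype(float),.006)[:2]) for t in q])
E
```

```text
[ 0.4066 -0.3126  0.008 ] [ 0.4852 -0.2997  0.008 ] [ 0.4923 -0.3747  0.008 ] edge yaw 0.16213892468766458 perp 0.09507105900092855 0.07965443338197588
red roller [ 0.3795 -0.4778  0.147 ] yellow roller [ 0.5402 -0.2425  0.147 ]
0.05 (array([-431.4, -244.3,   49.9]), array([ 0.0016,  0.0001, -0.1903])) (array([-431.4, -244.6,  224.9]), array([ 0.0016,  0.0001, -0.1903]))
0.1 (array([-434.1, -243.7,   49.9]), array([ 0.0016,  0.0001, -0.2403])) (array([-434.1, -244. ,  224.9]), array([ 0.0016,  0.0001, -0.2403]))
0.15 (array([-436.8, -243. ,   49.9]), array([ 0.0016,  0.0001, -0.2903])) (array([-436.8, -243.3,  224.9]), array([ 0.0016,  0.0001, -0.2903]))
0.2 (array([-439.4, -242.2,   49.9]), array([ 0.0016,  0.0002, -0.3403])) (array([-439.4, -242.4,  224.9]), array([ 0.0016,  0.0002, -0.3403]))
[((np.int32(378), np.int32(375)), array([ 0.5039, -0.3095])), ((np.int32(367), np.int32(375)), array([ 0.4838, -0.2957])), ((np.int32(363), np.int32(386)), array([ 0.4584, -0.3142])), ((np.int32(353), np.int32(380)), array([ 0.45  , -0.2891])), ((np.int32(352), np.int32(389)), array([ 0.4339, -0.307 ])), ((np.int32(360), np.int32(394)), array([ 0.4403, -0.3271])), ((np.int32(354), np.int32(400)), array([ 0.4204, -0.332 ])), ((np.int32(344), np.int32(398)), array([ 0.4058, -0.3159])), ((np.int32(365), np.int32(417)), array([ 0.4141, -0.3785])), ((np.int32(389), np.int32(399)), array([ 0.4838, -0.3721])), ((np.int32(375), np.int32(384)), array([ 0.4833, -0.3247]))]
```

The plate corners give a yaw of about 0.12 and a centre of (0.4495, -0.341), which fits the roller at (0.449, -0.356). I'll move above a point 55 mm on the robot's side of the roller.

>>> {"fn": "send_rows", "kwargs": {"increments": [{"fingers": 0,"dx": -55,"dy": -28,"dz": 0,"wx": 0,"wy": 0,"wz": -0.1},{"fingers": 0,"dx": -109,"dy": -60,"dz": 10,"wx": 0,"wy": 0,"wz": -0.26},{"fingers": 0,"dx": -164,"dy": -91,"dz": 20,"wx": 0,"wy": 0,"wz": -0.26},{"fingers": 0,"dx": -218,"dy": -122,"dz": 30,"wx": 0,"wy": 0,"wz": -0.26},{"fingers": 0,"dx": -273,"dy": -152,"dz": 40,"wx": 0,"wy": 0,"wz": -0.26},{"fingers": 0,"dx": -327,"dy": -183,"dz": 50,"wx": 0,"wy": 0,"wz": -0.26},{"fingers": 0,"dx": -382,"dy": -213,"dz": 50,"wx": 0,"wy": 0,"wz": -0.26},{"fingers": 0,"dx": -437,"dy": -244,"dz": 50,"wx": 0,"wy": 0,"wz": -0.26},{"fingers": 0,"dx": -437,"dy": -244,"dz": 50,"wx": 0,"wy": 0,"wz": -0.26},{"fingers": 0,"dx": -437,"dy": -244,"dz": 50,"wx": 0,"wy": 0,"wz": -0.26}]}}

```text
clock: 14.98
position: [0.3944, -0.3639, 0.2795]
tool_rot: [0.664, 0.748, 0.0, 0.0]
ft_force: [0.9, 0.1, -0.2]
finger_gap: 0.0002
```

```bash
python3 - <<'E'
from h import *
np.set_printoptions(precision=4,suppress=True)
o=readout.get_obs();print(o["position"],o["ft_force"])
yaw=.12;x=np.array([np.cos(yaw),np.sin(yaw),0]);p=np.array([.4494,-.3558,0])-.055*x+.003*np.array([np.sin(yaw),-np.cos(yaw),0])
print(row([p[0],p[1],.105],down(yaw)))
# roller position in wrist view: predict px and dump darkest blob near it
w=capture("wrist");T=R.from_quat(o["tool_rot"]).as_matrix()
f=240/np.tan(np.radians(w["fovy"])/2)
q=np.linalg.inv(w["tool_from_camera"])@np.append(T.T@(np.array([.4494,-.3558,.147])-o["position"]),1)
u,v=w["cx"]-f*q[0]/q[2],w["cy"]+f*q[1]/q[2];print("pred px",u,v)
cv2.imwrite("pics/r_w.png",w["color"][:,:,::-1])
E
```

```text
[ 0.3944 -0.3639  0.2795] [ 0.8606  0.1068 -0.1528]
(array([ -1.5,   0.4, 174.5]), array([ 0.0011,  0.0003, -0.0016]))
pred px 399.9079687178759 216.42269332794808
```

```bash
python3 - <<'E'
import cv2,numpy as np
from h import *
g=cv2.imread("pics/r_w.png",0)[150:290,330:480];m=(g<50).astype(np.uint8)
N,_,st,ce=cv2.connectedComponentsWithStats(m)
for i in range(1,N):
    if st[i,4]>100: print(ce[i]+[330,150],st[i])
o=readout.get_obs();c=capture("wrist")
for i in range(1,N):
    if st[i,4]>100: print(plane(c,ce[i]+[330,150],.147,o))
E
```

```text
[350.63837012 165.34295416] [ 10   0  22  34 589]
[369.71666667 195.94166667] [ 34  40  12  13 120]
[400.28398058 219.27427184] [ 56  59  30  19 412]
[ 0.41007641 -0.32336002  0.147     ]
[ 0.42635578 -0.34293492  0.147     ]
[ 0.45065101 -0.35712131  0.147     ]
```

>>> {"fn": "send_rows", "kwargs": {"increments": [{"fingers": 0,"dx": -1,"dy": 0,"dz": 60,"wx": 0,"wy": 0,"wz": 0},{"fingers": 0,"dx": -1,"dy": 0,"dz": 115,"wx": 0,"wy": 0,"wz": 0},{"fingers": 0,"dx": -1,"dy": 0,"dz": 150,"wx": 0,"wy": 0,"wz": 0},{"fingers": 0,"dx": -1,"dy": 0,"dz": 174,"wx": 0,"wy": 0,"wz": 0},{"fingers": 0,"dx": -1,"dy": 0,"dz": 174,"wx": 0,"wy": 0,"wz": 0}]}}

```text
clock: 15.7
position: [0.3945, -0.3618, 0.1026]
tool_rot: [0.662, 0.749, 0.001, -0.003]
ft_force: [-0.2, -0.2, -0.6]
finger_gap: -0.0002
```

The roller measures (0.4507, -0.357), 56 mm ahead and well aligned. I'll move up to contact.

>>> {"fn": "send_rows", "kwargs": {"increments": [{"fingers": 0,"dx": 0,"dy": 14,"dz": 0,"wx": 0,"wy": 0,"wz": 0},{"fingers": 0,"dx": 0,"dy": 26,"dz": 0,"wx": 0,"wy": 0,"wz": 0},{"fingers": 0,"dx": 0,"dy": 26,"dz": 0,"wx": 0,"wy": 0,"wz": 0}]}}

```text
clock: 16.08
position: [0.4228, -0.3625, 0.1066]
tool_rot: [0.663, 0.749, -0.0, 0.002]
ft_force: [0.2, 0.1, 1.2]
finger_gap: 0.0001
```

>>> {"fn": "send_rows", "kwargs": {"increments": [{"fingers": 0,"dx": 0,"dy": 4,"dz": 0,"wx": 0,"wy": 0,"wz": 0},{"fingers": 0,"dx": 0,"dy": 4,"dz": 0,"wx": 0,"wy": 0,"wz": 0}]}}

```text
clock: 16.32
position: [0.4247, -0.3615, 0.1052]
tool_rot: [0.663, 0.748, -0.0, 0.0]
ft_force: [0.5, 0.2, -0.4]
finger_gap: 0.0002
```

>>> {"fn": "send_rows", "kwargs": {"increments": [{"fingers": 0,"dx": 0,"dy": 4,"dz": 0,"wx": 0,"wy": 0,"wz": 0},{"fingers": 0,"dx": 0,"dy": 4,"dz": 0,"wx": 0,"wy": 0,"wz": 0}]}}

```text
clock: 16.58
position: [0.4285, -0.3609, 0.105]
tool_rot: [0.663, 0.748, -0.0, -0.0]
ft_force: [-1.1, 0.1, 0.2]
finger_gap: 0.0
```

>>> {"fn": "send_rows", "kwargs": {"increments": [{"fingers": 0,"dx": 0,"dy": 4,"dz": 0,"wx": 0,"wy": 0,"wz": 0},{"fingers": 0,"dx": 0,"dy": 4,"dz": 0,"wx": 0,"wy": 0,"wz": 0}]}}

```text
clock: 16.82
position: [0.4326, -0.3603, 0.1049]
tool_rot: [0.663, 0.748, -0.0, -0.0]
ft_force: [-1.0, 0.1, 1.3]
finger_gap: -0.0002
```

>>> {"fn": "send_rows", "kwargs": {"increments": [{"fingers": 0,"dx": 0,"dy": 4,"dz": 0,"wx": 0,"wy": 0,"wz": 0},{"fingers": 0,"dx": 0,"dy": 4,"dz": 0,"wx": 0,"wy": 0,"wz": 0}]}}

```text
clock: 17.08
position: [0.4367, -0.3597, 0.1049]
tool_rot: [0.663, 0.748, 0.0, -0.0]
ft_force: [-1.7, 0.4, 1.4]
finger_gap: 0.0001
```

Contact came at about x = 0.428. I'll push on to x ≈ 0.463, about 35 mm of roller travel.

>>> {"fn": "send_rows", "kwargs": {"increments": [{"fingers": 0,"dx": 0,"dy": 6,"dz": 0,"wx": 0,"wy": 0,"wz": 0},{"fingers": 0,"dx": 0,"dy": 12,"dz": 0,"wx": 0,"wy": 0,"wz": 0},{"fingers": 0,"dx": 0,"dy": 18,"dz": 0,"wx": 0,"wy": 0,"wz": 0},{"fingers": 0,"dx": 0,"dy": 23,"dz": 0,"wx": 0,"wy": 0,"wz": 0},{"fingers": 0,"dx": 0,"dy": 26,"dz": 0,"wx": 0,"wy": 0,"wz": 0},{"fingers": 0,"dx": 0,"dy": 26,"dz": 0,"wx": 0,"wy": 0,"wz": 0}]}}

```text
clock: 17.82
position: [0.461, -0.3562, 0.1037]
tool_rot: [0.663, 0.748, -0.001, -0.002]
ft_force: [-6.4, -0.6, -2.6]
finger_gap: -0.0003
```

```bash
python3 - <<'E'
from h import *
w=capture("wrist")["color"];s=capture("side")["color"];c=capture("scene")["color"];o=readout.get_obs();print(o["position"],o["ft_force"])
r=lambda i,x,y,w,h,W,H:cv2.resize(i[y:y+h,x:x+w],(W,H),interpolation=cv2.INTER_CUBIC)
cv2.imwrite("pics/w9.png",np.vstack([np.hstack([r(s,330,320,100,75,400,300),r(c,190,155,80,60,400,300)]),np.hstack([r(cv2.imread("pics/c_side.png")[:,:,::-1],330,320,100,75,400,300),r(w,160,120,320,240,400,300)])])[:,:,::-1])
E
```

```text
[ 0.46091983 -0.35619545  0.10377854] [-5.27388067  0.21119355 -2.58786688]
```

View pics/w9.png

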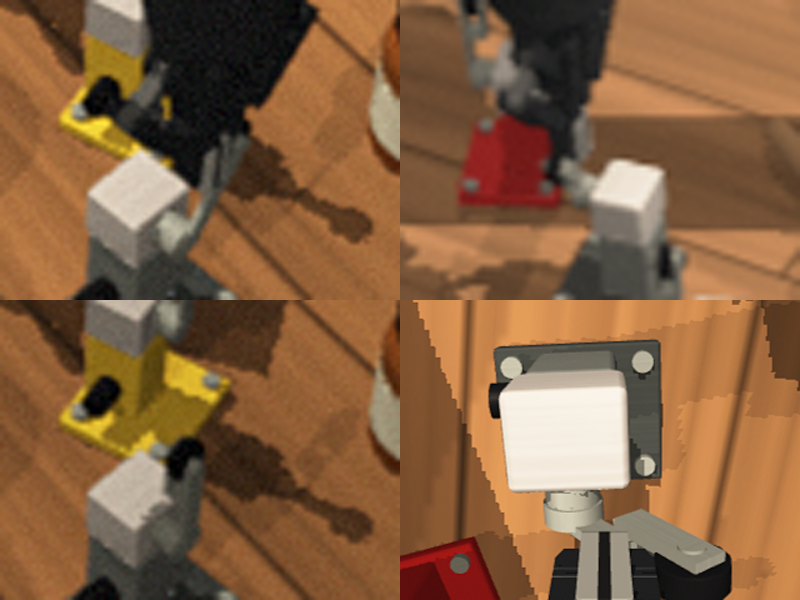

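The arm is clearly tilted away from the robot. The wrist view shows its end bolt at crop (695,550), which is pixel (396,320). I'll compute the angle from that.

```bash
python3 - <<'E'
from h import *
o=readout.get_obs();c=capture("wrist")
for u in((396,320),(404,320)):
  for t in(.4,.5,.6,.7,.8):
    p=plane(c,u,.085+.062*np.cos(t),o);x=np.array([np.cos(.12),np.sin(.12),0]);d=(p-np.array([.4503,-.3565,0]))@x
    print(u,t,p.round(4),"implied",np.arcsin(d/.062).round(3))
E
```

```text
(396, 320) 0.4 [ 0.4836 -0.3404  0.1421] implied 0.6
(396, 320) 0.5 [ 0.4843 -0.3418  0.1394] implied 0.61
(396, 320) 0.6 [ 0.4851 -0.3435  0.1362] implied 0.622
(396, 320) 0.7 [ 0.4861 -0.3455  0.1324] implied 0.636
(396, 320) 0.8 [ 0.4872 -0.3477  0.1282] implied 0.652
(404, 320) 0.4 [ 0.4862 -0.3401  0.1421] implied 0.652
(404, 320) 0.5 [ 0.487  -0.3415  0.1394] implied 0.664
(404, 320) 0.6 [ 0.4879 -0.3432  0.1362] implied 0.678
(404, 320) 0.7 [ 0.4889 -0.3451  0.1324] implied 0.694
(404, 320) 0.8 [ 0.49   -0.3473  0.1282] implied 0.713
```

The arm is at about 0.62–0.68 rad: past the click at 0.45 and well under 0.9. I'll back off gently along the same line, then rise clear.

>>> {"fn": "send_rows", "kwargs": {"increments": [{"fingers": 0,"dx": 0,"dy": -8,"dz": 0,"wx": 0,"wy": 0,"wz": 0},{"fingers": 0,"dx": 0,"dy": -18,"dz": 0,"wx": 0,"wy": 0,"wz": 0},{"fingers": 0,"dx": 0,"dy": -28,"dz": 0,"wx": 0,"wy": 0,"wz": 0},{"fingers": 0,"dx": 0,"dy": -40,"dz": 0,"wx": 0,"wy": 0,"wz": 0},{"fingers": 0,"dx": 0,"dy": -55,"dz": 0,"wx": 0,"wy": 0,"wz": 0},{"fingers": 0,"dx": 0,"dy": -66,"dz": 0,"wx": 0,"wy": 0,"wz": 0},{"fingers": 0,"dx": 0,"dy": -66,"dz": -50,"wx": 0,"wy": 0,"wz": 0},{"fingers": 0,"dx": 0,"dy": -66,"dz": -110,"wx": 0,"wy": 0,"wz": 0},{"fingers": 0,"dx": 0,"dy": -66,"dz": -174,"wx": 0,"wy": 0,"wz": 0},{"fingers": 0,"dx": 0,"dy": -66,"dz": -174,"wx": 0,"wy": 0,"wz": 0},{"fingers": 0,"dx": 0,"dy": -66,"dz": -174,"wx": 0,"wy": 0,"wz": 0}]}}

```text
clock: 19.4
position: [0.3965, -0.3647, 0.279]
tool_rot: [0.664, 0.748, 0.0, 0.0]
ft_force: [-0.3, 0.2, -0.4]
finger_gap: 0.0002
```

```bash
python3 - <<'E'
from h import *
o=readout.get_obs();c=capture("wrist");g=cv2.cvtColor(c["color"],cv2.COLOR_RGB2GRAY)[150:290,330:480]
N,_,st,ce=cv2.connectedComponentsWithStats((g<50).astype(np.uint8))
print(o["position"],o["ft_force"])
for i in range(1,N):
    if st[i,4]>100: print(ce[i]+[330,150],st[i,4],plane(c,ce[i]+[330,150],.147,o))
# change in scene/side vs start outside robot
for n in("scene","side"):
    a=cv2.imread(f"pics/{n}0.png");b=capture(n)["color"][:,:,::-1]
    D=(cv2.GaussianBlur(cv2.absdiff(a,np.ascontiguousarray(b)),(5,5),0).max(2)>30).astype(np.uint8)
    N,_,st,ce=cv2.connectedComponentsWithStats(D);print(n,[st[i].tolist() for i in range(1,N) if st[i,4]>25])
E
```

```text
[ 0.39654895 -0.36470951  0.27899797] [-0.26787124  0.18271277 -0.35705956]
[347.90566038 152.02830189] 106 [ 0.40842035 -0.31607244  0.147     ]
[348.84233261 167.70194384] 463 [ 0.41051413 -0.32649527  0.147     ]
[368.12280702 194.97368421] 114 [ 0.42654352 -0.34375036  0.147     ]
[398.07971014 218.10386473] 414 [ 0.45029226 -0.35780226  0.147     ]
scene [[198, 0, 169, 131, 6362], [400, 0, 33, 37, 794], [447, 0, 107, 62, 2717], [362, 50, 97, 102, 2891], [522, 56, 98, 104, 4339], [354, 88, 18, 33, 410], [591, 129, 10, 7, 37], [211, 131, 150, 68, 3688], [97, 144, 113, 61, 2287], [205, 150, 22, 17, 177], [532, 153, 59, 59, 1661], [285, 171, 189, 96, 4224], [268, 184, 13, 13, 59], [313, 210, 24, 20, 178], [304, 233, 9, 10, 60], [289, 235, 10, 10, 70], [310, 247, 11, 12, 85], [287, 248, 12, 11, 87], [422, 267, 8, 8, 43], [251, 295, 11, 8, 57]]
side [[3, 0, 290, 419, 31847], [318, 0, 80, 65, 694], [361, 0, 48, 31, 447], [402, 0, 45, 37, 498], [447, 0, 24, 10, 113], [497, 0, 11, 12, 78], [509, 0, 15, 13, 71], [533, 0, 9, 7, 35], [549, 0, 11, 5, 35], [562, 0, 24, 24, 102], [588, 0, 18, 
[... 2879 characters left out ...]
9, 13, 10, 41], [612, 274, 28, 29, 209], [590, 279, 8, 11, 43], [541, 281, 18, 16, 90], [574, 289, 13, 28, 151], [558, 291, 18, 20, 103], [589, 293, 14, 16, 85], [487, 294, 12, 10, 34], [634, 298, 6, 13, 33], [599, 301, 17, 29, 162], [626, 306, 14, 13, 47], [585, 317, 13, 9, 33], [612, 319, 11, 5, 32], [623, 322, 8, 17, 45], [633, 322, 7, 7, 26], [632, 328, 7, 6, 26], [618, 335, 8, 8, 30], [632, 337, 8, 9, 32], [354, 359, 16, 13, 84], [451, 391, 10, 9, 46], [462, 392, 15, 10, 48], [446, 397, 37, 32, 521], [228, 399, 140, 81, 5956], [444, 400, 5, 12, 34], [80, 419, 10, 5, 42], [370, 425, 12, 9, 53], [56, 427, 92, 53, 3819], [382, 450, 11, 8, 47], [477, 469, 25, 11, 114], [374, 471, 9, 9, 57]]
```

The roller is back upright at (0.4503, -0.3578), against (0.4507, -0.3571) before. In the scene view the tray differs from the start only at the four emptied stone spots and a small patch by the handle. Handing in.

```bash
python3 -c "
from station import job
print(job.close_job())"
```

```text
the job is handed in; nothing more can be done
None
```

The tray is emptied and back level on its rest, the roller switch has been pushed and let go, and the job is handed in; no verdict was reported. It took about 19.5 s of the 64 s.

**Tray:** I lifted it by the handle to about 0.89 rad, then lowered it under grip along the same arc. It came back to within about 1 mm of the starting grip height.

**Stones:** Three are plainly visible in the pan. The fourth was at the edge of my crop; its size and position put it on the pan floor near one wall, so I worked that one out rather than saw it clearly. The visible tray surface was empty.

**Roller switch:** I pushed the grey one with closed fingers, away from the robot. From the wrist picture the arm reached about 0.62–0.68 rad (36–39 degrees), past the click and well short of the limit. The click itself can't be sensed. The roller then returned to within 1 mm of its first position.

**What went wrong or disagreed:**
- **First grip:** It failed because the real fingertips sit about 20 mm short of the reported TCP. The fingers closed on top of the bar, pressing with about 8 N. I regripped about 16 mm lower.
- **Refused move:** The first move call was refused because each row needed all its keys. The arm did not move.
- **Image comparison:** The before/after scene comparison also showed two small patches, one at the tray handle (178 px) and one near the rod switch (43 px). I took them for shadows and did not look closer. The same comparison from the side camera was too noisy to use.

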